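# Lock the square decanter into its stand under the glass shelf

## Task

Put the empty square decanter away: lift it off its coaster, keep it upright, set it into the square felt-lined well of the beech stand under the glass shelf and press it gently down until it stands fully home on the well's floor. Then let go of it and swing the steel lock bar across its shoulder until the bar clicks fully shut behind the spring catch. Do not knock the glass shelf, and leave the coaster, the tongs, the rack of glasses and the switch as they are.

Things in the scene. Friction and masses are not known exactly. Their poses are not given: they have to be found in the camera images.
- decanter: Empty clear-glass square decanter, rigid, 0.5 to 0.8 kg. Body 80 x 80 mm, 135 mm high, flat shoulder; centred on it a square neck 36 x 36 mm, from 135 to 195 mm above the underside, sides parallel to the body's: grip it there. Origin: centre of the underside; z up, x and y square to its sides. Starts upright on the coaster.
- stand: Lockable decanter stand, fixed: beech base 130 (x) by 220 mm (y), 37 mm high, a square well 83 x 83 mm with sharp edges and 25 mm deep in its middle. Origin: centre of the underside, on the ledge; front faces -x (robot), y left, z up. Hinge post at x -26, y +72 mm, up to 169 mm; stop post 12 mm thick at x -14, y -72, up to 170 mm.
- well (a point): Centre of the well's floor, 12 mm above the stand's origin; axes as the stand's. With the decanter fully home its underside is here, its shoulder 147 mm above the ledge, 4 mm below the bar. Play to the wood 1.5 mm a side; sprung felt strips on the four walls, from 7 mm below the mouth, grip it: it does not sink by its weight but needs about 8 to 13 N more, all the way to the floor.
- lock_bar (a joint): Flat steel lock bar 6 mm thick, 144 mm long, 151 to 167 mm above the ledge, on a vertical hinge. 0 = shut against its stop: points from the hinge along the stand's -y, over the shoulder in front of the neck. Opening (growing) it swings clockwise seen from above, free end coming forward; at 1.57 rad it points to the stand's -x. Stays where left (0.06 N m).
- bar_knob (a point): Middle of the free part of the upright black thumb knob on the lock bar: 14 mm diameter, rising from the bar's top at 167 mm to 205 mm above the ledge, 118 mm from the hinge axis; this point is 187 mm above the ledge.
- bar_hinge (a point): Point on the lock bar's vertical hinge axis at the height of the bar's middle, 159 mm above the ledge (stand x -26, y +72 mm).
- shelf: Clear glass shelf, fixed, 460 (y) by 200 mm (x), 8 mm thick, underside 310 mm above the ledge; steel uprights at x 175, y +-205 mm. Origin: on the ledge below the middle of its front edge; x points back, y left. It covers the rear of the well: a hand pointing straight down does not fit over the neck there; lean it back to the front 25 to 45 degrees.
- coaster: Black ceramic coaster, loose, 116 mm diameter, 8 mm thick, origin at the centre of its underside. The decanter starts on it.
- tongs: Stainless ice tongs lying flat, loose, 185 mm long (x) by 55 mm, 14 mm high; origin at the middle, underside.
- rack: Slotted beech rack, fixed, 110 mm (x) by 260 mm (y), 34 mm high, origin at the centre of its underside; holds the three glasses.
- glass0: Tasting glass standing in the rack's right slot, 155 mm tall, 64 mm diameter; origin: centre of its foot's underside.
- glass1: Tasting glass in the rack's middle slot, same size.
- glass2: Tasting glass in the rack's left slot, same size.
- switch (a joint): White toggle switch left of the stand, on a white wall box 86 x 86 mm, 28 mm high, with a paddle 24 mm long: 0 = leaning to the robot, as it starts; 0.8 = thrown.
- catch (a point): Spring catch by the free end of the shut bar: a brass ball 14 mm thick on a post (x -36, y -99 mm, up to 169 mm high) that the bar's nose pushes aside in the last 0.15 rad of closing: about 5 N along its swing at the knob, then the bar snaps in and is held. Point: the ball's centre, 159 mm above the ledge.
Not all that is in view belongs to the job. What is shaped like the decanter but green or purple is not meant.

How it is judged:
By the outcome, as a careful person would: the job done as asked, in the order asked, and still so for the second after the job is handed in, with the robot touching nothing.
It also fails if it takes over 64 s, if anything falls off the work surface, if the arm or the gripper's body presses on something with over 40 N, if the wrist force passes 120 N, or if a joint passes its speed limit or range.

## Robot

A 6-joint arm with a two-finger parallel gripper is mounted at the origin on the work surface. World frame = base frame: x ahead of the robot, y to its left, z up, the work surface at z = 0. Lengths are in m, angles in rad, forces in N, time in s.
With the tool pointing down it reaches from about 0.35 to 0.975 m from the base axis. Payload 7.1 kg.
Tool frame: the origin (TCP) lies midway between the tips of the shut fingers; the grasp point (between the pads) lies env.grasp_offset behind it (env.grasp_offset is the distance from the TCP to the grasp point, in m); x points along the fingers, y is the direction in which the jaws open and shut, and the axes are right-handed (so a half turn about x gives the same grasp; the last joint's range is limited). The gripper opens to 88 mm and grips with 3 to 60 N. Pads are 20 mm wide; open, the fingers measure 115 mm over their backs; the gripper's body (75 mm by 178 mm) begins 61 mm behind the grasp point.
Start: joints at [-1.185, 0.423, 1.63, -0, 1.089, -0.019], TCP at [0.246, -0.574, 0.223] pointing down, gripper open.
Joint ranges: [-3, 3], [-0.9, 2.11], [0.09, 2.58], [-1.31, 4.45], [0.11, 2.69], [-2.54, 2.54]. Speed limits (rad/s): [2.39, 2.39, 3.01, 3.14, 3.14, 3.14].

## Interface

Orientations are given as a unit quaternion [x, y, z, w].
In Python, from station import env, claw, kin, sensors, vision, workorder gives the robot as it stands. Calls block until the motion is done:
- env.goto(position, orientation): joint-space move of the TCP to a pose.
- env.servo_line(position, vel=0.15, frame=None, threshold=None): straight line of the TCP; frame=None keeps the orientation; vel is the mean speed in m/s. With threshold (N) it stops when the force on the tool has changed by that much, and returns True; else False.
- env.goto_joints(angles): joint-space move.
- claw.move_gripper(opening, strength=None): finger opening in m; strength is the grip in N (None keeps the last); returns when the fingers have stopped.
- env.hold(seconds).
- kin.ik(position, orientation): joint angles nearest the present ones, or None.
- sensors.read_state(): the state.
- vision.grab_frame(name): name is "side" or "top"; returns a dict with "pixels" (400x640x3 uint8, red, green, blue), "fx", "fy", "cx", "cy" (pixels), "position" and "orientation" of the camera in the world. Camera axes: x right, y up, looking along -z (the intrinsics and any distortion apply to the point x, -y, -z); pixel columns grow to the right and rows downward; lengths in m; the calibration is good to about 2 mm. A picture is of the moment at which its call begins. There is no depth.
A pose or a line that the arm cannot do raises env.Unreachable and nothing moves.
- workorder.finish_job(): hands the job in, once; it reports no verdict.
Trained networks look in a picture, given as the dict that the camera call returned (one of the last four; its "shot" number tells which), for a name from the list of things; names that differ only in an ending like _2 or _b are one class to them, and where a whole thing is asked for, a point or a joint stands for the part that bears it (a point fixed in the world has none). Each returns a list of dicts, best first, with "confidence" (0 to 1); they miss things now and then, are a little off and sometimes report something else, mostly with a low value. They report only what shows in the picture. A call takes as long as a camera call. They do not tell look-alikes from the thing itself.
- vision.search_frame(picture, query): "centre" ([column, row] as shares, 0 to 1, of the picture: columns of its width, rows of its height, amid what is visible of it).
The state is a dict: "time_s": time; "joints": joint angles; "qd": joint speeds; "tau": joint torques, N m; "eef_pos": TCP position; "tool_rot": TCP orientation; "ft_force": force on the tool from outside, world axes, zero at the start; "torque": the same for the moment, N m; "opening": finger opening in m.
Only numpy, scipy, OpenCV 4.12 (cv2) and the standard library are available. Lean on these libraries where they do the work, as an engineer would, in place of code of your own. Each camera call takes 0.05 s, during which the arm holds its last target. There are 200 camera calls.

## Working session

There is one attempt and no reset: what is moved stays moved. The work goes in short steps, each a Python script; the robot and the scene stay as the last script left them, time stands still between calls to the robot, and variables do not carry over. Pictures are saved under pics/ and viewed, about 8 in all and at most 12, crops included, and the job is handed in when it is done.

```bash
ls; mkdir -p pics; python3 - <<'E'
from station import env, claw, kin, sensors, vision, workorder
import cv2, numpy as np
print(env.grasp_offset)
s=sensors.read_state(); print({k:np.round(v,3) for k,v in s.items()})
for n in ("side","top"):
    f=vision.grab_frame(n); cv2.imwrite(f"pics/{n}0.png",f["pixels"][:,:,::-1])
    print(n,{k:v for k,v in f.items() if k!="pixels"})
    for q in ("decanter","stand","lock_bar","bar_knob","bar_hinge","catch","coaster","shelf","switch","rack","tongs","well"):
        try: r=vision.search_frame(f,q)
        except Exception as e: print(q,e); continue
        print(q,[(np.round(np.array(d["centre"])*[640,400],1).tolist(),round(d["confidence"],2)) for d in r[:4]])
E
```

```text
pics
0.0187
{'time_s': np.float64(0.0), 'joints': array([-1.185,  0.424,  1.631, -0.   ,  1.089, -0.019]), 'qd': array([ 0.002,  0.001, -0.001,  0.   ,  0.   ,  0.002]), 'tau': array([ 3.0000e-03, -5.4462e+01, -2.7367e+01,  6.4000e-02,  2.3000e-02,
       -0.0000e+00]), 'eef_pos': array([ 0.246, -0.574,  0.222]), 'tool_rot': array([-0.693, -0.143,  0.693, -0.142]), 'ft_force': array([ 0.106, -1.174, -0.235]), 'torque': array([-0.017, -0.034,  0.028]), 'opening': np.float64(0.088)}
side {'fx': 519.4950671029163, 'fy': 519.4950671029163, 'cx': 317.0473344048632, 'cy': 199.2149531428383, 'position': array([0.96129698, 0.21127888, 1.73922104]), 'orientation': array([0.08389578, 0.13771178, 0.84905128, 0.50309928]), 'shot': 1}
decanter [([171.8, 173.5], 0.79), ([246.1, 161.3], 0.74), ([207.3, 142.4], 0.7), ([294.1, 120.8], 0.63)]
stand [([331.7, 238.8], 0.59)]
lock_bar [([357.0, 218.7], 0.62)]
bar_knob [([356.3, 222.6], 0.48), ([335.5, 240.6], 0.18)]
bar_hinge [([246.9, 162.3], 0.33)]
catch [([199.6, 204.9], 0.43)]
coaster [([241.4, 184.4], 0.69), ([289.0, 186.9], 0.55)]
shelf [([317.7, 2
[... 179 characters left out ...]
0.59)]
top {'fx': 484.0405333626359, 'fy': 484.0405333626359, 'cx': 319.7420852393302, 'cy': 202.76731897711113, 'position': array([ 0.34044406, -0.07253045,  1.81749575]), 'orientation': array([-0.02668491,  0.02581481,  0.71460236, -0.6985449 ]), 'shot': 2}
decanter [([390.3, 200.1], 0.92), ([434.0, 198.9], 0.87), ([447.1, 155.0], 0.86), ([410.6, 239.1], 0.72)]
stand [([285.7, 165.9], 0.95)]
lock_bar []
bar_knob [([268.9, 190.5], 0.5)]
bar_hinge [([378.6, 199.7], 0.56), ([269.2, 186.9], 0.45), ([381.0, 147.5], 0.38)]
catch []
coaster [([391.5, 200.9], 0.74), ([379.6, 196.0], 0.59)]
shelf []
switch []
rack [([372.0, 157.9], 0.76)]
tongs [([349.7, 215.1], 0.55)]
well [([290.2, 164.5], 0.73)]
```

```bash
python3 - <<'E'
import cv2
s=cv2.imread("pics/side0.png"); t=cv2.imread("pics/top0.png")
cv2.imwrite("pics/a.png",cv2.resize(s[90:330,130:450],(800,600),interpolation=cv2.INTER_CUBIC))
cv2.imwrite("pics/b.png",cv2.resize(t[90:270,230:470],(800,600),interpolation=cv2.INTER_CUBIC))
E
```

```text
(no output)
```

View pics/a.png

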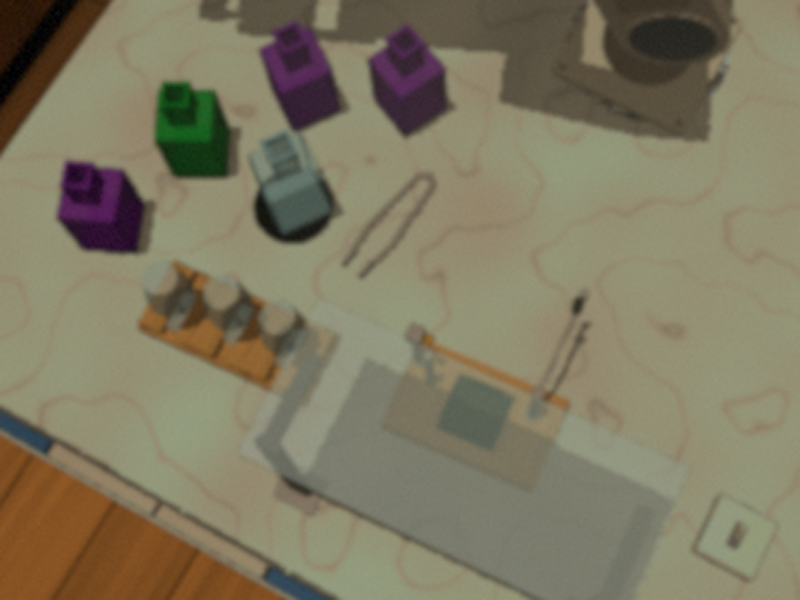

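View pics/b.png

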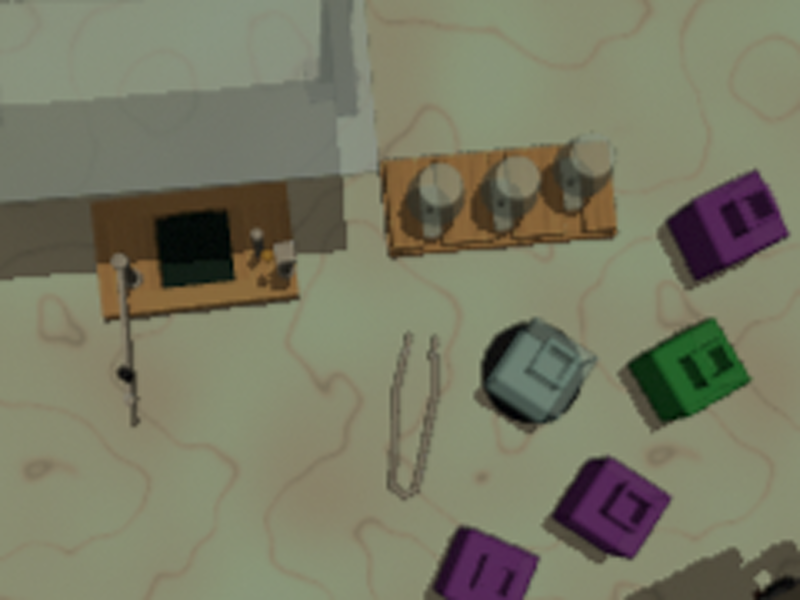

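The side view shows the clear decanter on the black coaster at about px (245,165), the open bar with its knob at (361,211), and the stand partly under the shelf. The top view shows the coaster at (390,201), the well near (288,164), the hinge at (266,169) and the knob at (268,202). I'll fit the poses with subpixel edges.

```bash
cat > h.py <<'E'
from station import env, claw, kin, sensors, vision, workorder
import cv2, numpy as np
from scipy.spatial.transform import Rotation as R
from scipy.optimize import least_squares
from scipy.ndimage import map_coordinates, gaussian_filter
def frame(name,n=6):
    fs=[vision.grab_frame(name) for _ in range(n)]
    f=fs[-1]; f["img"]=np.mean([g["pixels"].astype(float) for g in fs],0); return f
def proj(f,P):
    c=R.from_quat(f["orientation"]).inv().apply(np.atleast_2d(P)-f["position"])
    return np.c_[f["cx"]+f["fx"]*c[:,0]/-c[:,2], f["cy"]-f["fy"]*c[:,1]/-c[:,2]]
def pose(p): return R.from_euler("z",p[3]),np.array(p[:3])
def samples(segs,p,n=25):
    r,t=pose(p); return [r.apply(np.linspace(a,b,n+4)[2:-2])+t for a,b in segs]
def edges(f,segs,p,w):
    """per segment: measured edge points (strongest gradient within +-w px) and normals"""
    g=gaussian_filter(f["img"],(0.6,0.6,0)); out=[]
    for P in samples(segs,p):
        u=proj(f,P); d=u[-1]-u[0]; nrm=np.array([-d[1],d[0]])/np.hypot(*d)
        s=np.arange(-w-1,w+1.01,.1); q=u[:,None]+s[:,None]*nrm
        v=np.stack([map_coordinates(g[:,:,k],[q[...,1],q[...,0]],order=1) for k in range(3)],-1)
        G=np.abs(v[:,10:]-v[:,:-10]).sum(-1); sm=s[5:-5][:G.shape[1]]
        i=G.argmax(1); wt=G**4; o=[]
        for k in range(len(u)):
            m=np.abs(np.arange(G.shape[1])-i[k])<=8; o.append((G[k,m]**2*sm[m]).sum()/(G[k,m]**2).sum())
        out.append((np.array(o),nrm,u,G.max(1)))
    return out
def fit(items,p0,free,w=4,it=6,verbose=True):
    """items: list of (frame, segs); free: indices of p (x,y,z,yaw) that vary"""
    p=np.array(p0,float)
    for k in range(it):
        ww=max(w*(.7**k),1.5)
        M=[(f,segs,edges(f,segs,p,ww)) for f,segs in items]
        def res(q):
            pp=p.copy(); pp[free]=q; r=[]
            for f,segs,E in M:
                for P,(o,n,u,G) in zip(samples(segs,pp),E):
                    r.append(((proj(f,P)-u)@n-o)*np.clip(G/60,0.1,1))
            return np.concatenate(r)
        s=least_squares(res,p[free],loss="soft_l1",f_scale=.3,x_scale=[.001 if j<3 else .01 for j in free]); p[free]=s.x
    if verbose: print("fit",np.round(p,4),"rms",round(float(np.sqrt(np.mean(res(s.x)**2))),2),
        [[round(float(np.median(e[0])),2) for e in edges(f,segs,p,1.5)] for f,segs,_ in M])
    return p
def rect(hx,hy,z,cx=0,cy=0):
    c=np.array([[hx,hy,z],[hx,-hy,z],[-hx,-hy,z],[-hx,hy,z]],float)+[cx,cy,0]
    return [(c[i],c[(i+1)%4]) for i in range(4)]   # back(+x), right(-y), front(-x), left(+y)
def tri(fs,px):
    def r(X): return np.concatenate([(proj(f,X)[0]-u) for f,u in zip(fs,px)])
    s=least_squares(r,[.4,0,.1]); return s.x, np.abs(s.fun).max()
def overlay(f,groups,name,box,scale):
    im=f["img"][:,:,::-1].clip(0,255).astype(np.uint8)
    x0,y0,x1,y1=box; c=cv2.resize(im[y0:y1,x0:x1],None,fx=scale,fy=scale,interpolation=cv2.INTER_CUBIC)
    for segs,p,col in groups:
        r,t=pose(p)
        for a,b in segs:
            q=(proj(f,r.apply([a,b])+t)+.5-[x0,y0])*scale-.5
            cv2.line(c,tuple(int(v) for v in q[0].round()),tuple(int(v) for v in q[1].round()),col,1,cv2.LINE_AA)
    cv2.imwrite("pics/"+name,c)
STAND_TOP=rect(.065,.110,.037); WELL=rect(.0415,.0415,.037)
STAND_BOT=rect(.065,.110,0)
BODY=rect(.04,.04,.135); NECK=rect(.018,.018,.195); BASE=rect(.04,.04,0)
E
python3 - <<'E'
from h import *
import pickle
t=frame("top"); s=frame("side"); pickle.dump((t,s),open("f0.pkl","wb"))
# rough points, triangulated
for n,a,b in (("hinge top",(266,168.5),(346,251)),("stand FL",(261.5,186),(357,251)),("stand FR",(319.5,179.5),(299,224)),("knob",(267.8,202),(361.5,211))):
    print(n,np.round(tri([t,s],[a,b]),3))
fr=STAND_TOP
p=fit([(t,[fr[1],fr[2],fr[3]]+WELL[1:]),(s,[fr[2]])],[.48,.045,0,.05],[0,1,3])
pz=fit([(t,[fr[1],fr[2],fr[3]]+WELL[1:]),(s,[fr[2]]+WELL)],p,[0,1,2,3])
pd=fit([(t,BODY+NECK),(s,BODY+NECK)],[.35,-.33,.008,.5],[0,1,2,3],w=5)
pickle.dump((pz,pd),open("p0.pkl","wb"))
G=[(STAND_TOP,p,(0,0,255)),(WELL,p,(255,0,0)),(BODY+NECK,pd,(0,0,255)),(BASE,pd,(255,0,0)),(STAND_BOT,p,(0,255,255))]
overlay(t,G,"t1.png",(250,130,410,240),5); overlay(s,G,"s1.png",(220,130,380,290),5)
a=cv2.imread("pics/t1.png"); b=cv2.imread("pics/s1.png"); b=cv2.resize(b,(600,600)); 
cv2.imwrite("pics/s1.png",b)
E
```

```text
Traceback (most recent call last):
ValueError: setting an array element with a sequence. The requested array has an inhomogeneous shape after 1 dimensions. The detected shape was (2,) + inhomogeneous part.
```

```bash
cat > m.py <<'E'
from h import *
import pickle
t,s=pickle.load(open("f0.pkl","rb"))
for n,a,b in (("hinge top",(266,168.5),(346,251)),("stand FL",(261.5,186),(357,251)),("stand FR",(319.5,179.5),(299,224)),("knob",(267.8,202),(361.5,211))):
    X,e=tri([t,s],[a,b]); print(n,np.round(X,3),round(e,1))
fr=STAND_TOP
p=fit([(t,[fr[1],fr[2],fr[3]]+WELL[1:]),(s,[fr[2]])],[.48,.045,0,.05],[0,1,3])
pz=fit([(t,[fr[1],fr[2],fr[3]]+WELL[1:]),(s,[fr[2]]+WELL)],p,[0,1,2,3])
pd=fit([(t,BODY+NECK),(s,BODY+NECK)],[.35,-.33,.008,.5],[0,1,2,3],w=5)
pickle.dump((pz,pd),open("p0.pkl","wb"))
G=[(STAND_TOP,p,(0,0,255)),(WELL,p,(255,0,0)),(BODY+NECK,pd,(0,0,255)),(BASE,pd,(255,0,0)),(STAND_BOT,p,(0,255,255))]
overlay(t,G,"t1.png",(250,130,410,240),5); overlay(s,G,"s1.png",(220,130,380,290),3.75)
E
python3 m.py
```

```text
hinge top [0.591 0.118 0.122] 0.8
stand FL [0.544 0.146 0.001] 0.0
stand FR [ 0.561 -0.072  0.021] 0.3
knob [0.468 0.106 0.183] 0.5
fit [0.4772 0.0692 0.     0.057 ] rms 0.19 [[-0.8, -0.55, 0.25, 1.3, -1.09, 0.03], [0.16]]
fit [ 0.4627  0.0763 -0.045  -0.0982] rms 0.37 [[0.31, 0.33, 1.07, -0.18, -0.39, 0.3], [0.01, 0.38, 0.48, -0.87, -0.17]]
fit [ 0.3693 -0.328   0.047   0.8291] rms 0.52 [[0.8, -0.11, -0.6, 0.41, -0.14, 1.05, 0.65, 1.36], [-0.07, -1.75, 0.05, 1.81, 1.64, -0.87, 1.58, -0.12]]
```

View pics/t1.png

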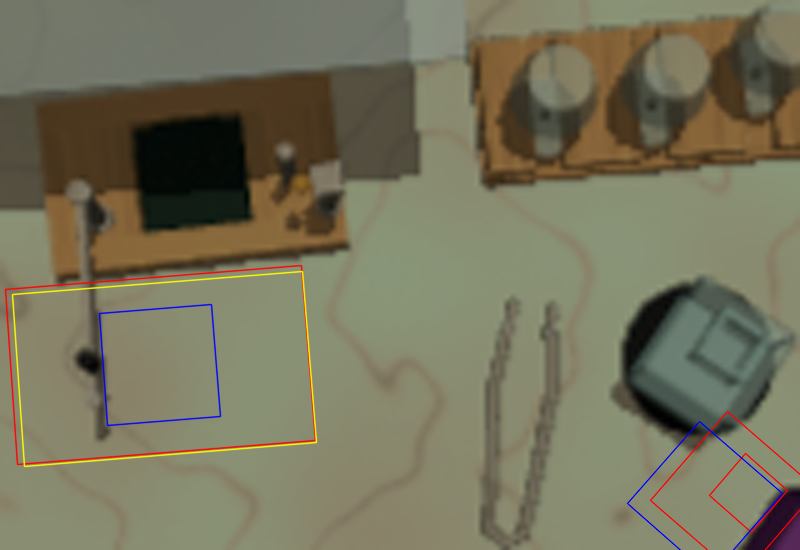

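View pics/s1.png

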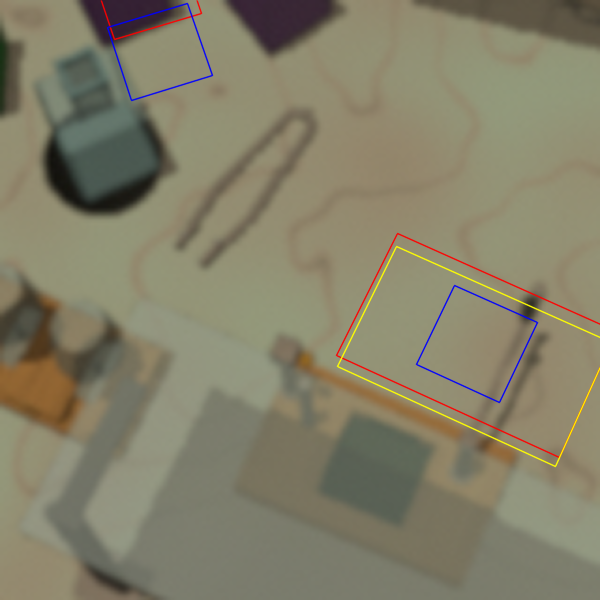

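The overlay shows my initial guesses were wrong because the top camera is tilted. I'll restart the fits from back-projected pixels. In the top view, the well centre is at px (288,165) and the coaster at about (390.5,201).

```bash
cat >> h.py <<'E'
def back(f,u,z):
    d=R.from_quat(f["orientation"]).apply([(u[0]-f["cx"])/f["fx"],-(u[1]-f["cy"])/f["fy"],-1]); o=f["position"]
    return o+d*(z-o[2])/d[2]
E
cat > m.py <<'E'
from h import *
import pickle
t,s=pickle.load(open("f0.pkl","rb"))
fr=STAND_TOP
c=back(t,(288.3,164.6),.037); n=back(t,(395.8,199.8),.203); n2=back(s,(237,147),.203); print(c,n,n2,back(t,(390.5,201),.008))
it=[(t,[fr[1],fr[2],fr[3]]+WELL),(s,[fr[2]]+WELL[0:1]+WELL[2:])]
p=fit(it[:1],[c[0],c[1],0,.08],[0,1,3])
fit(it[1:],p,[0,1,3],w=3)
p2=fit(it,p,[0,1,3],w=3); fit(it,p,[0,1,2,3],w=3)
pd0=[n[0],n[1],.008,-.64]
dt=[(t,BODY+NECK)]; ds=[(s,BODY+NECK)]
fit(dt,pd0,[0,1,3],w=3); fit(ds,pd0,[0,1,3],w=3)
pd=fit(dt+ds,pd0,[0,1,3],w=3)
pickle.dump((p2,pd),open("p0.pkl","wb"))
G=[(STAND_TOP,p2,(0,0,255)),(WELL,p2,(255,0,0)),(BODY+NECK,pd,(0,0,255)),(BASE,pd,(255,0,0)),(STAND_BOT,p2,(0,255,255)),
 ([((-.026,.072,.169),(-.026,.072,0)),((-.014,-.072,.17),(-.014,-.072,.037))],p2,(255,0,255))]
overlay(t,G,"t2.png",(250,130,410,240),5); overlay(s,G,"s2.png",(220,130,380,290),3.75)
E
python3 m.py
```

```text
[0.61757663 0.04158983 0.037     ] [ 0.46472702 -0.3264865   0.203     ] [ 0.47415687 -0.34255207  0.203     ] [ 0.47568073 -0.33714916  0.008     ]
fit [0.6186 0.0433 0.     0.0803] rms 0.65 [[0.19, -1.48, 0.07, -0.07, 0.09, 0.46, 0.17]]
fit [0.6225 0.0436 0.     0.0898] rms 0.13 [[-0.07, 0.16, 0.11, -0.01]]
fit [0.6197 0.0434 0.     0.0808] rms 0.59 [[0.17, -1.66, 0.04, 0.23, 0.06, 0.16, 0.16], [0.73, -0.66, 0.95, -0.01]]
fit [ 0.6203  0.0439 -0.0095  0.082 ] rms 0.54 [[0.04, -1.57, -0.11, -0.07, 0.04, 0.35, 0.08], [-0.08, 0.05, 0.16, 0.3]]
fit [ 0.4675 -0.323   0.008  -0.5846] rms 0.99 [[-0.99, -1.29, -1.68, -0.37, -0.09, -1.58, 1.38, -0.47]]
fit [ 0.4737 -0.3286  0.008  -0.6195] rms 0.46 [[-0.58, -1.36, -0.81, 0.12, -0.13, 0.34, -0.01, 0.13]]
fit [ 0.4717 -0.3271  0.008  -0.6017] rms 0.66 [[0.31, -1.02, 0.19, -0.49, 1.5, -1.41, -0.25, -0.77], [-1.17, -1.3, 0.0, 0.14, -0.97, 0.31, 0.74, 0.15]]
```

View pics/t2.png

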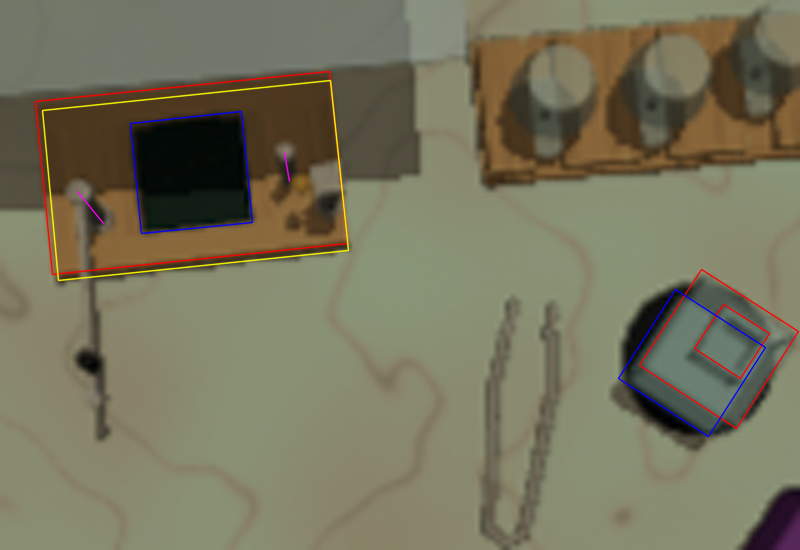

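View pics/s2.png

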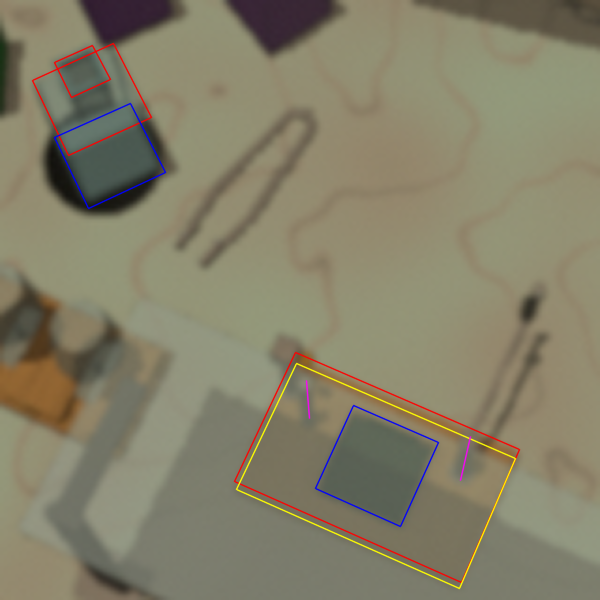

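The stand fit is good: about (0.620, 0.043), yaw 0.08, on z≈0. The decanter fit is good to about 4 mm, at (0.471, -0.326), yaw -0.605, which the 88 mm jaw opening easily covers. Next I'll check reach and pick it up, leaning the hand 32°.

```bash
cat >> h.py <<'E'
def ori(psi,lean,sgn):
    d=np.array([np.sin(lean)*np.cos(psi),np.sin(lean)*np.sin(psi),-np.cos(lean)]); y=sgn*np.array([-np.sin(psi),np.cos(psi),0])
    return R.from_matrix(np.c_[d,y,np.cross(d,y)]).as_quat(), d
LEAN=np.radians(32)
def tcp(g,psi,sgn,lean=LEAN):
    q,d=ori(psi,lean,sgn); return np.array(g)+env.grasp_offset*d, q
E
python3 - <<'E'
from h import *
import pickle
t,s=pickle.load(open("f0.pkl","rb"))
r,T=R.from_euler("z",.081),np.array([.62,.0435,0])
for f,u in ((t,(250+200/5,130+80/5)),(t,(250+405/5,130+62/5)),(s,(220+230/3.75,130+345/3.75))):
    print("shelf pt stand frame",np.round(r.inv().apply(back(f,u,.314)-T),3))
for sg in (1,-1):
    for nm,g,psi in (("pick",(.471,-.326,.18),-.605),("pre",(.471,-.326,.32),-.605),("W",(.42,.028,.29),.081),("above",(.62,.0435,.217),.081),("home",(.62,.0435,.184),.081)):
        p,q=tcp(g,psi,sg); j=kin.ik(p,q); print(sg,nm,None if j is None else np.round(j,2))
E
```

```text
shelf pt stand frame [ 0.011 -0.027  0.314]
shelf pt stand frame [ 0.009 -0.156  0.314]
shelf pt stand frame [ 0.019 -0.115  0.314]
1 pick [-0.63  0.3   2.15  0.12  0.13 -1.71]
1 pre [-0.63  0.06  2.03  0.03  0.49 -1.62]
1 W [ 0.01 -0.17  2.32  0.08  0.44 -1.7 ]
1 above [ 0.04  0.3   2.02  0.08  0.26 -1.68]
1 home [ 0.04  0.36  2.04  0.11  0.19 -1.72]
-1 pick [-0.63  0.3   2.15  0.12  0.13  1.43]
-1 pre [-0.63  0.06  2.03  0.03  0.49  1.52]
-1 W [ 0.01 -0.17  2.32  0.08  0.44  1.44]
-1 above [0.04 0.3  2.02 0.08 0.26 1.46]
-1 home [0.04 0.36 2.04 0.11 0.19 1.42]
```

```bash
sed -i 's/LEAN=np.radians(32)/LEAN=np.radians(27)/' h.py; python3 - <<'E'
from h import *
psi=-.605; g=np.array([.471,-.326,0])
for z in (.18,.30):
    p,q=tcp(g+[0,0,z],psi,-1); print(np.round(kin.ik(p,q),2))
p,q=tcp(g+[0,0,.30],psi,-1); env.goto(p,q)
print("pre",sensors.read_state()["time_s"])
p,q=tcp(g+[0,0,.18],psi,-1); print(env.servo_line(p,vel=.12,threshold=8))
f0=sensors.read_state()
claw.move_gripper(.055,strength=10)
t=frame("top",3); s=frame("side",3)
import pickle; pickle.dump((t,s),open("f1.pkl","wb"))
claw.move_gripper(.0,strength=45)
f=sensors.read_state(); print(f["time_s"],f["opening"],np.round(f["eef_pos"]-p,4),np.round(f["ft_force"],2),np.round(f0["ft_force"],2))
E
```

```text
[-0.63  0.31  2.09  0.05  0.27  1.5 ]
[-0.63  0.11  1.99  0.02  0.57  1.53]
pre 3.2833
False
5.8667 0.03618749901983426 [-0.0002  0.0001 -0.0001] [-0.39  0.04 -0.68] [ 0.26 -0.4  -0.13]
```

```bash
python3 - <<'E'
from h import *
import pickle
psi=-.605; g=np.array([.471,-.326,0])
p,q=tcp(g+[0,0,.28],psi,-1); env.servo_line(p,vel=.1)
f=sensors.read_state(); print(f["time_s"],f["opening"],np.round(f["ft_force"],2))
S=np.array([.620,.0435,0]); ys=.081; rs=R.from_euler("z",ys)
p,q=tcp(S+rs.apply([-.2,0,.27]),ys,-1); env.goto(p,q)
p,q=tcp(S+rs.apply([-.2,0,.225]),ys,-1); env.servo_line(p,vel=.1)
p,q=tcp(S+rs.apply([-.0,0,.225]),ys,-1); print(env.servo_line(p,vel=.1,threshold=10))
f=sensors.read_state(); print(f["time_s"],f["opening"],np.round(f["ft_force"],2),np.round(f["eef_pos"]-p,4))
t=frame("top",4); s=frame("side",4); pickle.dump((t,s),open("f2.pkl","wb"))
pd=[S[0],S[1],.053,ys]
G=[(BODY+NECK+BASE,pd,(0,0,255)),(STAND_TOP+WELL,[*S,ys],(255,0,0))]
overlay(t,G,"t3.png",(250,110,350,190),4); overlay(s,G,"s3.png",(270,190,380,290),4)
a=cv2.imread("pics/t3.png"); b=cv2.imread("pics/s3.png"); h=max(a.shape[0],b.shape[0])
pad=lambda i: cv2.copyMakeBorder(i,0,h-i.shape[0],0,0,cv2.BORDER_CONSTANT)
c=np.hstack([pad(a),pad(b)]); cv2.imwrite("pics/c3.png",cv2.resize(c,None,fx=800/c.shape[1],fy=800/c.shape[1])); print(c.shape)
E
```

```text
7.0167 0.035586005389552144 [ 0.02  0.04 -7.3 ]
False
11.1083 0.035541897173131415 [-0.58  0.33 -7.65] [-0.0004 -0.     -0.    ]
(400, 840, 3)
```

View pics/c3.png

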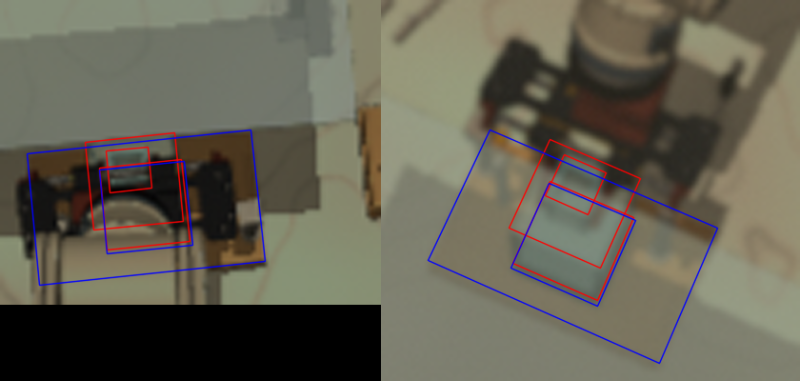

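The decanter is held upright over the well and weighs about 7.5 N. The side view shows it close to the mouth's outline. I'll now measure its offset from the well within each camera, so that calibration error cancels.

```bash
cat > m2.py <<'E'
from h import *
import pickle
t0,s0=pickle.load(open("f0.pkl","rb")); t,s=pickle.load(open("f2.pkl","rb"))
fr=STAND_TOP
print("stand t (front+sides+well)");pt=fit([(t0,[fr[2],fr[3]]+WELL)],[.6186,.0433,0,.08],[0,1,3],w=2)
print("stand s");ps=fit([(s0,[fr[2]]+WELL)],[.6225,.0436,0,.085],[0,1,3],w=2)
ps2=fit([(s0,WELL)],[.6225,.0436,0,.085],[0,1,3],w=2)
z=.053
print("dec side");
for segs in (BODY+NECK+BASE[:2],[BODY[0],BODY[1],BODY[3],BASE[0],NECK[0],NECK[1],NECK[3]],[BODY[0],BODY[1],BODY[3],BASE[0],((.04,.04,0),(.04,.04,.135)),((.04,-.04,0),(.04,-.04,.135))]):
    a=fit([(s,segs)],[.622,.0436,z,.085],[0,1,3],w=3)
print("dec top");b=fit([(t,[BODY[0],NECK[0],NECK[1],NECK[3]])],[.62,.0433,z,.081],[0,1],w=3)
b=fit([(t,[BODY[0]])],[.62,.0433,z,.081],[0],w=3)
overlay(s,[(BODY+NECK+BASE,a,(0,0,255)),(WELL,ps,(255,0,0))],"s4.png",(290,210,350,280),8)
overlay(t,[(BODY+NECK,b,(0,0,255))],"t4.png",(260,120,310,170),8)
c=np.hstack([cv2.imread("pics/s4.png")[:400],cv2.imread("pics/t4.png")]); cv2.imwrite("pics/c4.png",cv2.resize(c,(800,int(c.shape[0]*800/c.shape[1]))))
E
python3 m2.py
```

```text
stand t (front+sides+well)
fit [0.6186 0.0432 0.     0.0852] rms 0.64 [[-1.49, 0.04, -0.08, 0.1, 0.45, 0.12]]
stand s
fit [0.6225 0.044  0.     0.0908] rms 0.12 [[-0.04, 0.21, 0.17, 0.12, 0.1]]
fit [0.6226 0.0441 0.     0.0972] rms 0.1 [[0.23, 0.13, 0.06, 0.1]]
dec side
fit [0.6073 0.0413 0.053  0.1797] rms 0.43 [[1.65, -1.6, -1.19, -0.02, 1.48, 0.01, -1.67, 0.16, -1.66, -0.2]]
fit [0.6235 0.044  0.053  0.1338] rms 0.27 [[0.67, -1.46, 0.07, -1.03, 0.39, -0.23, -0.22]]
fit [0.6243 0.0441 0.053  0.1917] rms 0.29 [[1.01, -1.31, -0.05, -0.84, 0.66, -0.21]]
dec top
fit [0.6175 0.0445 0.053  0.081 ] rms 0.43 [[-0.88, 0.53, 0.21, -0.09]]
fit [0.6206 0.0433 0.053  0.081 ] rms 0.13 [[0.04]]
```

View pics/c4.png

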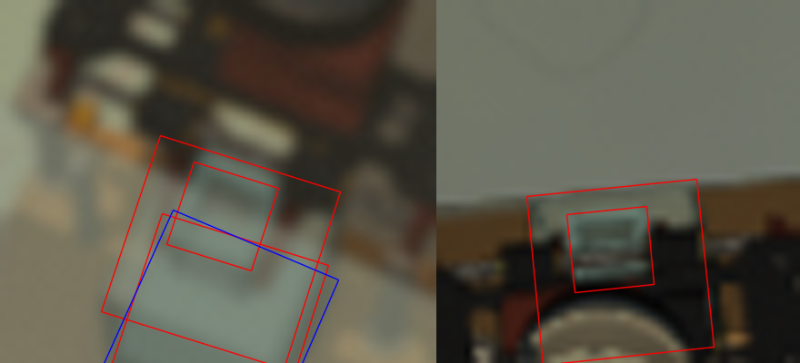

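```bash
cat > m3.py <<'E'
from h import *
import pickle,sys
def rel(t,s,z,x=.62,y=.0436,yw=.081):
    V=[((.04,.04,.01),(.04,.04,.125)),((.04,-.04,.01),(.04,-.04,.125))]
    print("side base-back edge",end=" "); fit([(s,[BASE[0]])],[x+.003,y,z,yw],[0],w=2.5)
    print("side body-back edge",end=" "); fit([(s,[BODY[0]])],[x+.003,y,z,yw],[0],w=2.5)
    print("side vert L",end=" "); fit([(s,V[:1])],[x+.003,y,z,yw],[1],w=2.5)
    print("side vert R",end=" "); fit([(s,V[1:])],[x+.003,y,z,yw],[1],w=2.5)
    print("side neck top",end=" "); fit([(s,NECK)],[x+.003,y,z,yw],[0,1],w=2.5)
    print("top body back",end=" "); fit([(t,[BODY[0]])],[x,y,z,yw],[0],w=2.5)
    print("top neck sides",end=" "); fit([(t,[NECK[1],NECK[3]])],[x,y,z,yw],[1],w=2.5)
if __name__=="__main__":
    t,s=pickle.load(open("f2.pkl","rb")); rel(t,s,.053)
    overlay(s,[(BODY+NECK+BASE,[.6235,.0436,.053,.081],(0,0,255)),(WELL,[.6225,.044,0,.09],(255,0,0))],"s5.png",(290,215,370,280),10)
E
python3 m3.py
```

```text
side base-back edge fit [0.6267 0.0436 0.053  0.081 ] rms 0.06 [[0.01]]
side body-back edge fit [0.6217 0.0436 0.053  0.081 ] rms 0.07 [[0.02]]
side vert L fit [0.623  0.0508 0.053  0.081 ] rms 0.17 [[0.13]]
side vert R fit [0.623  0.0447 0.053  0.081 ] rms 0.09 [[-0.02]]
side neck top fit [0.6192 0.0432 0.053  0.081 ] rms 0.25 [[-1.01, -0.1, -0.15, -0.38]]
top body back fit [0.6206 0.0436 0.053  0.081 ] rms 0.13 [[0.04]]
top neck sides fit [0.62   0.0447 0.053  0.081 ] rms 0.33 [[0.06, -0.09]]
```

View pics/s5.png

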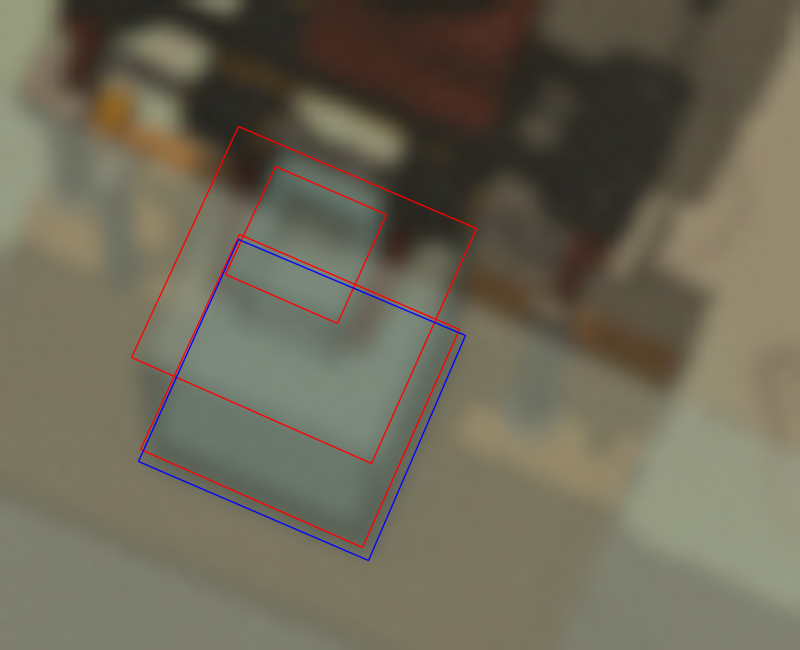

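The base edge and the well edge can't be told apart here. The offsets suggest about 1 mm too far to +y, with x within 1-2 mm. I'll probe the mouth by touch.

```bash
cat > ins.py <<'E'
from h import *
def st(): 
    f=sensors.read_state(); return f["time_s"],np.array(f["eef_pos"]),np.array(f["ft_force"]),np.array(f["torque"])
def probe(S,ys,dx,dy,zlow=.202,thr=4):
    rs=R.from_euler("z",ys); g=np.array([S[0],S[1],0])+rs.apply([dx,dy,0])
    p,q=tcp(g+[0,0,.214],ys,-1); env.servo_line(p,vel=.05,frame=q)
    p,q=tcp(g+[0,0,zlow],ys,-1); hit=env.servo_line(p,vel=.02,threshold=thr)
    T,e,f,m=st(); print("probe",dx,dy,"hit",hit,"underside",round(e[2]-p[2]+zlow-.172,4),"F",np.round(f,1),"M",np.round(m,2),"t",round(T,1)); return hit
E
python3 - <<'E'
from ins import *
S=(.6195,.0425); ys=.086
probe(S,ys,0,0)
E
```

```text
probe 0 0 hit False underside 0.03 F [ 0.5  1.6 -8.2] M [0.5  0.65 0.11] t 12.6
```

```bash
python3 - <<'E'
from ins import *
S=(.6195,.0425); ys=.086
for z in (.198,.194,.190,.187):
    p,q=tcp((S[0],S[1],z),ys,-1); hit=env.servo_line(p,vel=.015,threshold=22)
    T,e,f,m=st(); print(hit,"underside",round(e[2]-p[2]+z-.172,4),"F",np.round(f,1),"M",np.round(m,2),np.round(e-p,4),round(T,1),round(sensors.read_state()["opening"],4))
    if hit: break
E
```

```text
False underside 0.0279 F [-3.1  1.   4.9] M [0.57 0.8  0.35] [0.0013 0.0001 0.0019] 13.1 0.0355
False underside 0.0256 F [-1.8  1.8 10.7] M [0.67 0.25 0.37] [0.0032 0.0002 0.0036] 13.5 0.0356
False underside 0.0211 F [-1.1  1.7  7.2] M [ 0.63 -0.05  0.39] [0.003  0.0002 0.0031] 13.9 0.0363
False underside 0.0179 F [-1.9  2.2  6.1] M [ 0.68 -0.08  0.41] [0.003  0.0002 0.0029] 14.2 0.0355
```

Resistance is steady at about 13 N and travel continues, so the decanter is in the felt. I'll press on to the floor.

```bash
python3 - <<'E'
from ins import *
S=(.6195,.0425); ys=.086
for z in np.arange(.185,.170,-.0015):
    p,q=tcp((S[0],S[1],z),ys,-1); hit=env.servo_line(p,vel=.015,threshold=14)
    T,e,f,m=st(); print(hit,"cmd",round(z-.172,4),"underside",round(e[2]-p[2]+z-.172,4),"F",np.round(f,1),np.round(e-p,4),round(T,1))
    if hit or f[2]>22: break
E
```

```text
False cmd 0.013 underside 0.0159 F [-0.8  1.4  6. ] [0.0029 0.0002 0.0029] 14.5
False cmd 0.0115 underside 0.0144 F [-1.3  1.8  5.1] [0.0029 0.0002 0.0029] 14.8
False cmd 0.01 underside 0.0129 F [-0.3  1.5  5.9] [0.003  0.0002 0.0029] 15.0
False cmd 0.0085 underside 0.0123 F [-5.4  1.6 14.5] [0.0031 0.0002 0.0038] 15.3
False cmd 0.007 underside 0.0122 F [-10.3   1.9  24.6] [0.0038 0.0002 0.0052] 15.5
```

Floor contact: the underside reads 0.0122 against 0.012 expected, and force rises with no further travel. I'll ease off, release and retreat, then look for the knob.

```bash
python3 - <<'E'
from ins import *
import pickle
S=(.6195,.0425); ys=.086
p,q=tcp((S[0],S[1],.1835),ys,-1); env.servo_line(p,vel=.02)
T,e,f,m=st(); print("eased",np.round(e-p,4),np.round(f,1))
claw.move_gripper(.056,strength=20)
T,e,f,m=st(); print("open",np.round(e-p,4),np.round(f,1))
_,d=ori(ys,LEAN,-1)
print(env.servo_line(p-.13*d,vel=.12,threshold=8))
T,e,f,m=st(); print(np.round(f,1),T)
claw.move_gripper(0)
p,q=tcp(np.array([S[0],S[1],0])+R.from_euler("z",ys).apply([-.26,.11,.28]),ys,-1); env.goto(p,q)
T,e,f,m=st(); print(np.round(f,1),T,np.round(sensors.read_state()["joints"],2))
t=frame("top",4); s=frame("side",4); pickle.dump((t,s),open("f3.pkl","wb"))
rs=R.from_euler("z",ys)
for fr_,nm,b in ((t,"top",(.6186,.0432)),(s,"side",(.6225,.044))):
    for dct in vision.search_frame(fr_,"bar_knob")[:2]:
        u=np.array(dct["centre"])*[640,400]; print(nm,u,dct["confidence"],np.round(rs.inv().apply(back(fr_,u,.187)-[*b,0]),4))
from m3 import rel; rel(t,s,.012,.62,.0436,.086)
pd=[.6186,.0432,.012,.086]; 
overlay(t,[(BODY+NECK,pd,(0,0,255))],"t6.png",(245,125,345,225),4)
overlay(s,[(BODY+NECK,[.6225,.044,.012,.086],(0,0,255))],"s6.png",(280,170,380,270),4)
cv2.imwrite("pics/c6.png",np.hstack([cv2.imread("pics/t6.png"),cv2.imread("pics/s6.png")]))
E
```

```text
eased [0.0013 0.     0.0009] [ 2.2  2.6 -1.9]
open [-0.     -0.0001 -0.    ] [ 0.3  0.2 -1.1]
False
[-0.5  0.1  0.7] 17.6583
[0.6 0.8 0. ] 19.5167 [ 0.45 -0.22  2.34 -0.29  0.59  2.14]Traceback (most recent call last):
  File "<stdin>", line 17, in <module>
ValueError: only the last four pictures can be asked about
```

```bash
python3 - <<'E'
from ins import *
import pickle
ys=.086; rs=R.from_euler("z",ys)
t,s=pickle.load(open("f3.pkl","rb"))
for n,b in (("top",(.6186,.0432)),("side",(.6225,.044))):
    fr_=vision.grab_frame(n)
    for dct in vision.search_frame(fr_,"bar_knob")[:2]:
        u=np.array(dct["centre"])*[640,400]; print(n,u,dct["confidence"],np.round(rs.inv().apply(back(fr_,u,.187)-[*b,0]),4))
from m3 import rel; rel(t,s,.012,.62,.0436,.086)
pd=[.6186,.0432,.012,.086]; 
k=lambda th,h:[((-.026,.072,h),(-.026-.118*np.sin(th),.072-.118*np.cos(th),h))]
overlay(t,[(BODY+NECK,pd,(0,0,255)),(k(1.57,.205),[.6186,.0432,0,.086],(0,255,0))],"t6.png",(245,125,345,225),4)
overlay(s,[(BODY+NECK,[.6225,.044,.012,.086],(0,0,255)),(k(1.57,.205),[.6225,.044,0,.086],(0,255,0))],"s6.png",(280,170,380,270),4)
cv2.imwrite("pics/c6.png",np.hstack([cv2.imread("pics/t6.png"),cv2.imread("pics/s6.png")]))
E
```

```text
top [264.384 181.2  ] 0.67 [-0.0729  0.0774  0.187 ]
side [360.576 211.52 ] 0.45 [-0.1454  0.0742  0.187 ]
side base-back edge fit [0.6198 0.0436 0.012  0.086 ] rms 0.06 [[0.02]]
side body-back edge fit [0.6219 0.0436 0.012  0.086 ] rms 0.07 [[0.03]]
side vert L fit [0.623  0.0462 0.012  0.086 ] rms 0.26 [[0.78]]
side vert R fit [0.623  0.0438 0.012  0.086 ] rms 0.07 [[0.0]]
side neck top fit [0.6168 0.0477 0.012  0.086 ] rms 0.25 [[-1.56, -0.27, -0.49, -0.27]]
top body back fit [0.6271 0.0436 0.012  0.086 ] rms 0.22 [[-0.01]]
top neck sides fit [0.62   0.0487 0.012  0.086 ] rms 0.24 [[-0.85, -0.09]]
```

View pics/c6.png

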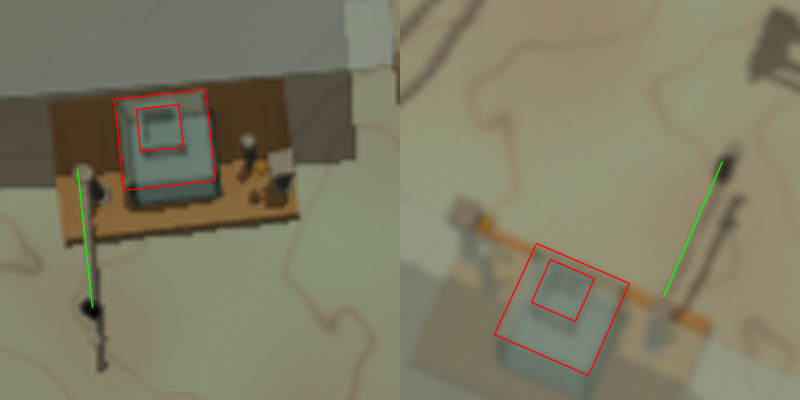

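The decanter sits upright and centred in the well. The bar is still at about 1.57 rad, and the knob overlay agrees in both views. I'll push the knob round with shut fingers.

```bash
cat > close.py <<'E'
from ins import *
S=np.array([.6195,.0425,0]); ys=.086; rs=R.from_euler("z",ys); q,d=ori(ys,LEAN,-1)
W=lambda v: S+rs.apply(v)
loc=lambda e: rs.inv().apply(e-S)
def path(b,z=.183):
    K=np.array([-.026,.072])+.118*np.array([-np.cos(b),-np.sin(b)]); u=np.array([np.sin(b),-np.cos(b)])
    return np.array([*(K-.007*u-[.0089-.006*np.cos(b),-.0135+.010*np.sin(b)]),z])
def rep(n,h=None):
    T,e,f,m=st(); print(n,h,"stand",np.round(loc(e),4),"F",np.round(rs.inv().apply(f),1),round(T,1)); return f
E
python3 - <<'E'
from close import *
a=path(0)+[0,.03,0]
for b in np.radians(range(0,91,10)): assert kin.ik(W(path(b)),q) is not None
env.goto(W(a+[0,0,.07]),q); print(env.servo_line(W(a),vel=.1,threshold=6)); rep("down")
for b in range(0,81,10):
    h=env.servo_line(W(path(np.radians(b))),vel=.06,threshold=8); rep(b,h)
    if h: break
E
```

```text
False
down None stand [-0.1469  0.1227  0.1836] F [ 0.5 -0.5 -0.4] 21.5
0 False stand [-0.1466  0.0925  0.1834] F [ 1.  -0.4  0.3] 22.1
10 False stand [-0.1464  0.0703  0.183 ] F [-1.3  0.5  0.2] 22.6
20 False stand [-0.1426  0.0484  0.183 ] F [-0.  -0.5  0.5] 23.2
30 False stand [-0.1356  0.0277  0.1829] F [ 0.7  0.5 -0. ] 23.7
40 False stand [-0.1255  0.0087  0.1829] F [ 0.   0.3 -0.6] 24.2
50 False stand [-0.1125 -0.0079  0.1829] F [-0.   0.3  0.6] 24.7
60 False stand [-0.0971 -0.0219  0.1829] F [-0.2 -0.2 -1.2] 25.2
70 False stand [-0.0795 -0.0326  0.1829] F [-0.2 -0.2 -0.1] 25.7
80 False stand [-0.0609 -0.0395  0.183 ] F [-0.9 -0.1  0.4] 26.1
```

```bash
python3 - <<'E'
from close import *
e=path(np.radians(90))
for x in np.arange(-.056,-.028,.002):
    h=env.servo_line(W([x,-.046+0*e[1],.183]),vel=.04,threshold=14); f=rep(round(x,3),h)
    if h or rs.inv().apply(f)[0]<-16: break
E
```

```text
-0.056 False stand [-0.056  -0.0462  0.183 ] F [-0.4  0.6  0.1] 26.5
-0.054 False stand [-0.0549 -0.0459  0.1826] F [-4.7 -2.1  2. ] 26.8
-0.052 False stand [-0.0532 -0.0458  0.1823] F [-5.7  0.4  2.1] 27.0
-0.05 False stand [-0.0512 -0.0459  0.1823] F [-5.5 -1.   1.8] 27.2
-0.048 False stand [-0.0488 -0.0459  0.1824] F [-2.6 -0.4 -1.6] 27.5
-0.046 False stand [-0.0459 -0.046   0.183 ] F [-2.1  0.1 -1.7] 27.8
-0.044 False stand [-0.043  -0.0461  0.1836] F [-0.8 -0.5  0. ] 28.0
-0.042 False stand [-0.0415 -0.046   0.1833] F [-0.   0.1  0.8] 28.2
-0.04 False stand [-0.0401 -0.046   0.1829] F [-1.9  0.8  0.6] 28.5
-0.038 False stand [-0.0394 -0.0458  0.1824] F [-8.  -0.7  5. ] 28.8
-0.036 False stand [-0.039  -0.0457  0.1818] F [-16.5  -1.8  10. ] 29.0
```

The catch resisted with about 5.7 N, the bar snapped through, then came up hard against its stop. I'll back off and verify.

```bash
python3 - <<'E'
from close import *
env.servo_line(W([-.075,-.046,.184]),vel=.08); env.servo_line(W([-.14,-.046,.26]),vel=.15)
env.goto(W([-.30,-.05,.30]),q); env.hold(.5); rep("away")
t=frame("top",4); s=frame("side",4)
for n,b in (("top",(.6186,.0432)),("side",(.6225,.044))):
    fr_=vision.grab_frame(n)
    for dct in vision.search_frame(fr_,"bar_knob")[:2]:
        u=np.array(dct["centre"])*[640,400]; print(n,u,dct["confidence"],np.round(rs.inv().apply(back(fr_,u,.187)-[*b,0]),4))
B=[((-.026,.072,.167),(-.026,-.072,.167)),((-.026,-.046,.167),(-.026,-.046,.205))]
overlay(t,[(B,[.6186,.0432,0,.086],(0,255,0))],"t7.png",(245,125,345,225),4)
overlay(s,[(BODY[:1],[.6225,.044,.012,.086],(0,0,255))],"s7.png",(265,190,365,290),4)
cv2.imwrite("pics/c7.png",np.hstack([cv2.imread("pics/t7.png"),cv2.imread("pics/s7.png")]))
w=np.hstack([t["img"],]).astype(np.uint8)[:,:,::-1]; cv2.imwrite("pics/full7.png",w[100:300,200:500])
E
```

```text
away None stand [-0.2999 -0.0499  0.2998] F [-0.3 -0.4 -0.1] 31.7
top [292.608 164.8  ] 0.72 [-0.0275 -0.0236  0.187 ]
```

View pics/c7.png

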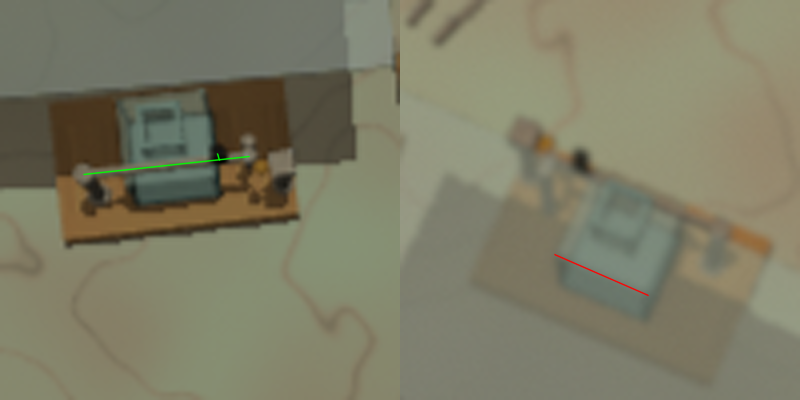

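```bash
python3 - <<'E'
from station import workorder, sensors
print(sensors.read_state()["time_s"]); print(workorder.finish_job())
E
```

```text
32.2583
the job is handed in; nothing more can be done
None
```

The decanter is standing fully home in the well with the lock bar shut behind its catch. I handed the job in at 32.3 s of the 64 s allowed.

- **Decanter:** I gripped it by the neck with the hand leaning 27° and carried it upright in front of the rack. It entered the mouth on the first try. It pressed through the felt at about 13–14 N above its weight, at or just above the stated upper end. It reached the floor with the underside at 12.2 mm (12 mm expected), then force rose to about 32 N above its weight with no further travel. I then released it.
- **Lock bar:** I swung it by the knob with shut fingers. The catch resisted with about 5.7 N, the load dropped to zero as it snapped in, and the bar then stopped hard. I pushed to about 16 N against the stop.
- **Last checks:** The top picture shows the bar across the shoulder at its shut line, with the knob where it should be. The side picture also shows the bar shut. The hand was clear and reading no force.

**Checks that disagreed or were missed:**
- **Cameras:** the two differ by about 4 mm in x, so I measured offsets within each picture and settled the fit by touch.
- **Knob detector:** after closing it found nothing in the side picture. In the top picture it reported a spot about 22 mm from the knob, so I relied on the overlay and the forces.
- **Seated decanter:** with it standing in the well, some edge fits in the pictures scattered by several millimetres. The floor contact is the firmer evidence that it is home.
- **Coaster:** I did not measure it again afterwards. It may have shifted slightly as the jaws closed.
- **Tongs, glasses and switch:** I did not check these separately. No contact showed in the forces I read.

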